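# Switch on the hidden shelf light with the oven hook

### The job

Switch on the light under the little wooden shelf: draw the oven hook out by its upturned end, lay it down and let go of it on the worktop in front of the shelf, then take it again by its wooden handle. Reach in below the shelf's front lip and push the rear half of the rocker switch fully up with the hook's upturned end, never touching the switch with the gripper. Finally lay the hook flat on the worktop in front of the shelf and clear of it, upturned end up, leaving the other things where they are.

Things in the scene. Friction and masses are not known exactly. Their poses are not given: they have to be found in the camera images.
- hook: Oven-rack hook, rigid, 190 mm long, 0.08 to 0.17 kg. Origin: underside, mid length; x from handle to upturned end, z up. Wooden handle x = -95 to -17 mm, 24 wide (y), 18 high; steel bar 16 wide, 7 high; at x = 88 a post 12 (x) by 16 (y) mm with rubber cap 14 x 18, top 70 mm above the underside. Starts lying flat, post up, handle under the shelf, about 95 mm of bar and post out in front of the lip
- hook_top (a point): centre of the top of the hook's upturned end: (88, 0, 70) mm in the hook's frame
- hook_handle (a point): middle of the wooden handle's far part, where to grip it for pressing: (-65, 0, 9) mm in the hook's frame, 153 mm from the upturned end
- shelf: Fixed wooden riser shelf, 160 mm deep (x), 360 long (y), top at 218 mm. Origin on the worktop under the board's middle; x to its rear, front face at x = -80 mm. Board's underside at 200 mm; a front lip 12 mm thick hangs to 155 mm above the worktop along the whole front. End panels' inner faces at y = -161 and 161 mm; open at front and rear
- light: Fixed clip-on light bar under the board, 170 mm long (y), underside at 186 mm, within 60 mm of the shelf's middle. Origin on the worktop, axes as the shelf's, lip's front face at x = -80 mm. Its aluminium clip, 44 mm wide with a round black knob, shows over the lip and board straight above the switch (all at y = 0); it adds 3 mm in front of the lip and ends 154 mm above the worktop
- press_point (a point): point to push up: underside of the rear half of the rocker in its off position, 59 mm behind the lip's front face, about 171 mm above the worktop (at (-21, 0, 171) mm in the light's frame); fixed, does not move with the rocker
- rocker (a joint): Rocker switch under the light bar: white paddle 52 (x) by 38 (y) mm on a pivot parallel to the shelf's front, 42 mm behind the lip's front face, 177 mm above the worktop. 0 = off (rear half hangs down), 0.35 rad = fully over, on (press point then at about 177 mm). Pushing up 17 mm behind the pivot takes about 2 N; it stays where left; pushing the front half turns it off
- jar_a: spice jar with green lid, 46 mm wide, 106 mm high, loose on top of the shelf, towards its rear and left; origin centre of underside
- jar_b: the same, towards the rear and right of the shelf's top
- tin: flat fish tin 63 x 105 x 26 mm, loose on the worktop under the left end of the shelf; origin centre of underside
- candle: glass candle jar, 76 mm wide, 90 mm high, loose on the worktop to the left in front of the shelf; origin centre of underside

How it is judged:
On the way, in this order (a step that is already met when the one before it is completed fails the run):
1. the hook is out in front of the shelf, put down low and released (x of each of hook_top, hook_handle in the frame of shelf below -0.08 m and contact force between the fingers and hook below 0.1 N and linear speed of hook below 0.03 m/s and height (world z) of hook below 0.03 m), for 0.2 s.
2. the rocker is pushed over (beyond 0.25 rad) by the hook (value of joint rocker above 0.25 rad and contact force between hook and rocker above 0.2 N), for 0.05 s.
At the end, for the whole second after the job is handed in: The rocker stands beyond 0.25 rad (on), and the hook lies flat on the worktop (origin below 8 mm, tilt under 0.12 rad, upturned end up), released, at rest, with its top and handle points more than 5 mm in front of the shelf's lip (value of joint rocker above 0.25 rad and x of each of hook_top, hook_handle in the frame of shelf below -0.085 m and contact force between the fingers and hook below 0.1 N and linear speed of hook below 0.03 m/s and height (world z) of hook below 0.008 m and angle between hook's own z axis and vertical below 0.12 rad); the robot touches nothing.
It fails at once if the gripper or arm touches the switch (contact force between any of the fingers, the arm and rocker above 0.3 N).
It fails at once if a jar, the tin or the candle is moved more than 30 mm (distance of any of jar_a, jar_b, tin, candle from where it was at the start of the episode above 0.03 m).
It also fails if it takes over 69 s, if anything falls off the work surface, if the arm or the gripper's body presses on something with over 40 N, if the wrist force passes 120 N, or if a joint passes its speed limit or range.

### The arm

A 7-joint arm with a two-finger parallel gripper is mounted at the origin on a cart in front of the work surface, level with it; the furniture and walls round the work are solid. World frame = base frame: x ahead of the robot, y to its left, z up, the work surface at z = 0. Lengths are in m, angles in rad, forces in N, time in s.
With the tool pointing down it reaches from about 0.35 to 0.9 m from the base axis. Payload 8.1 kg.
Tool frame: the origin (TCP) lies at the very end of the fingers, on their centre line; the grasp point (between the pads) lies 19 mm behind it; z points along the fingers, y is the line along which they close (so a half turn about z gives the same grasp; the last joint's range is limited). The gripper opens to 92 mm and grips with 3 to 60 N. Pads are 19 mm wide; open, the fingers measure 130 mm over their backs; the gripper's body (75 mm by 190 mm) begins 47 mm behind the grasp point.
Start: joints at [1.067, 0.434, 0.025, 1.573, -0.012, 1.134, -0.075], TCP at [0.244, -0.575, 0.227] pointing down, gripper open.
Joint ranges: [-2.62, 2.62], [-0.44, 2.09], [-1.27, 1.32], [0.08, 2.57], [-1.32, 4.46], [0.12, 2], [-2.74, 2.74]. Speed limits (rad/s): [2.22, 2.22, 3.01, 3.01, 3.14, 3.14, 3.14].

### API

Orientations are given as a unit quaternion [x, y, z, w].
In Python, from cell import * gives the robot as it stands.
- The arm moves only by the tool step_arm, never from a script. Its argument "rows" is a list of rows, each an object with "travel": the shift along the tool's x, y, z in cm, a list of three; "twist": the turn about the tool's z in rad; "grip": the finger opening in cm, from 0 to 9.18. A call has 1 to 10 rows; each row shifts and turns the commanded pose from where the row before left it, along the tool's axes as they then stand; what a row does not reach is not made up. A row lasts 1/10 s, in which the tool goes at most 50 mm and 8.59 degrees, less where a joint would pass 70% of its speed; a pose out of reach is approached as far as the arm can. A call with a gripper value outside its range is refused whole. The fingers move at their own pace and stop on an object; the grip force is fixed at half the most. Time passes only in rows, so rows that do not move let the fingers close. It gives the time, the measured TCP pose, the force, the opening and the grip force at its end, in the units of the state.
- state(): the state, without advancing time (a new reading comes with each control period).
- camera(name): name is "scene" or "top"; returns a dict with "image" (384x512x3 uint8, red, green, blue), "intrinsics" (3x3 intrinsics, pixels), "R" (3x3) and "t" (3): a world point X has camera coordinates R X + t. Camera axes: x right, y down, z forward; pixel columns grow to the right and rows downward; lengths in m; the calibration is good to about 2 mm. A picture is of the moment at which its call begins. There is no depth.
- close_job(): hands the job in; it is judged then, once.
Trained networks look in a picture, given as the dict that the camera call returned (one of the last four; its "shot" number tells which), for a name from the list of things; names that differ only in an ending like _2 or _b are one class to them, and where a whole thing is asked for, a point or a joint stands for the part that bears it (a point fixed in the world has none). Each returns a list of dicts, best first, with "score" (0 to 1); they miss things now and then, are a little off and sometimes report something else, mostly with a low value. They report only what shows in the picture. A call takes as long as a camera call.
- search_frame(thing, picture): "position" ([column, row] as shares, 0 to 1, of the picture: columns of its width, rows of its height, amid what is visible of it).
- outline_of(thing, picture): "pixels" (384x512 bool, what is visible of it) and "position" ([column, row] as shares, 0 to 1, of the picture: columns of its width, rows of its height, amid what is visible of it).
- spot_point(thing, picture): "position" ([column, row] as shares, 0 to 1, of the picture: columns of its width, rows of its height: a listed point, or the origin of a listed thing).
The state is a dict: "clock": time; "joints": joint angles; "qd": joint speeds; "joint_torque": joint torques, N m; "position": TCP position; "tool_rot": TCP orientation; "force": force on the tool from outside, world axes, zero at the start; "torque": the same for the moment, N m; "opening": finger opening in m; "grasp_force": force on a finger pad.
Only numpy, scipy, OpenCV 4.12 (cv2) and the standard library are available. Lean on these libraries where they do the work, as an engineer would, in place of code of your own. Each camera call takes 0.05 s, during which the arm holds its last target. There are 200 camera calls.

## Working session

There is one attempt and no reset: what is moved stays moved. The work goes in short steps, Python scripts to look and compute and a tool call to move; the robot and the scene stay as the last step left them, time stands still between calls to the robot, and variables do not carry over. Pictures are saved under pics/ and viewed, at most 10 in all, crops included, and the job is handed in when it is done.

Besides the shell and the picture viewer there is one more tool, called after "Call:" in YAML: its name, and indented under it one key for each argument. step_arm: Moves the arm, as the interface text tells. Its arguments: {"type":"object","properties":{"rows":{"type":"array"}},"required":["rows"]}

```bash
mkdir -p pics
cat > h.py <<'E'
from cell import *
import numpy as np, cv2
from scipy.spatial.transform import Rotation as Ro
def ray(c,pos):
    K=np.array(c["intrinsics"]);R=np.array(c["R"]);t=np.array(c["t"])
    d=R.T@np.linalg.inv(K)@np.array([pos[0]*512,pos[1]*384,1]); return -R.T@t,d
def atz(c,pos,z):
    o,d=ray(c,pos); return o+d*(z-o[2])/d[2]
def proj(c,X):
    K=np.array(c["intrinsics"]);p=K@(np.array(c["R"])@np.array(X)+np.array(c["t"])); return p[:2]/p[2]
E
python3 - <<'E'
from h import *
np.set_printoptions(precision=4,suppress=True)
s=state();print({k:np.round(s[k],4) for k in ("clock","position","tool_rot","joints","opening","force")})
for n in("scene","top"):
    c=camera(n);cv2.imwrite(f"pics/{n}0.png",c["image"][:,:,::-1].copy())
    print(n,"cam at",-np.array(c["R"]).T@np.array(c["t"]))
    for th,z in(("hook_top",.07),("hook_handle",.009),("hook",0),("shelf",0),("light",0),("press_point",.171),("tin",0),("candle",0),("jar_a",.218)):
        for r in spot_point(th,c)[:2]:
            print(th,round(r["score"],2),np.array(r["position"])*[512,384],atz(c,r["position"],z))
E
```

```text
{'clock': np.float64(0.0), 'position': array([ 0.2436, -0.575 ,  0.2259]), 'tool_rot': array([ 0.98  ,  0.199 , -0.0002, -0.0008]), 'joints': array([ 1.0674,  0.4352,  0.0249,  1.5741, -0.0116,  1.134 , -0.0751]), 'opening': np.float64(0.0918), 'force': array([0.5075, 0.4724, 0.0361])}
scene cam at [-0.1974  0.5232  0.806 ]
hook_top 0.58 [298.5984 222.9888] [ 0.5498 -0.0483  0.07  ]
hook_handle 0.65 [267.776  212.5824] [ 0.7006 -0.0425  0.009 ]
hook 0.81 [278.2208 227.2128] [ 0.6339 -0.0385  0.    ]
tin 0.6 [242.7904 215.3856] [0.7361 0.0253 0.    ]
tin 0.44 [282.3168 228.4032] [ 0.6232 -0.0461  0.    ]
candle 0.79 [212.48   300.4032] [0.4736 0.2514 0.    ]
jar_a 0.77 [241.408  146.8032] [0.7677 0.0101 0.218 ]
jar_a 0.63 [305.2032 136.3968] [ 0.733  -0.1865  0.218 ]
top cam at [0.0146 0.1745 0.8691]
hook_top 0.9 [296.4992 232.5888] [ 0.5397 -0.0435  0.07  ]
hook_handle 0.87 [286.5152 202.9824] [ 0.691  -0.0581  0.009 ]
hook 0.58 [284.8256 221.9904] [ 0.6284 -0.0384  0.    ]
shelf 0.16 [284.5184 201.4848] [ 0.7049 -0.0559  0.    ]
tin 0.68 [258.6112 203.712 ] [0.7102 0.0245 0.    ]
tin 0.29 [283.5968 203.0976] [ 0.6992 -0.0516  0.    ]
candle 0.92 [187.4944 284.5824] [0.477  0.2569 0.    ]
candle 0.32 [258.5088 202.4064] [0.7153 0.0238 0.    ]
jar_a 0.95 [254.6176 144.384 ] [0.7378 0.0339 0.218 ]
jar_a 0.59 [334.6944 135.3984] [ 0.7359 -0.188   0.218 ]
```

Run:
```python
import cv2
a=cv2.imread("pics/scene0.png");b=cv2.imread("pics/top0.png")
f=lambda i,x,y:cv2.resize(i[y:y+200,x:x+266],(800,600),interpolation=cv2.INTER_CUBIC)
cv2.imwrite("pics/s1.png",f(a,170,100));cv2.imwrite("pics/t1.png",f(b,170,90))
```

```text
(no output)
```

View pics/s1.png

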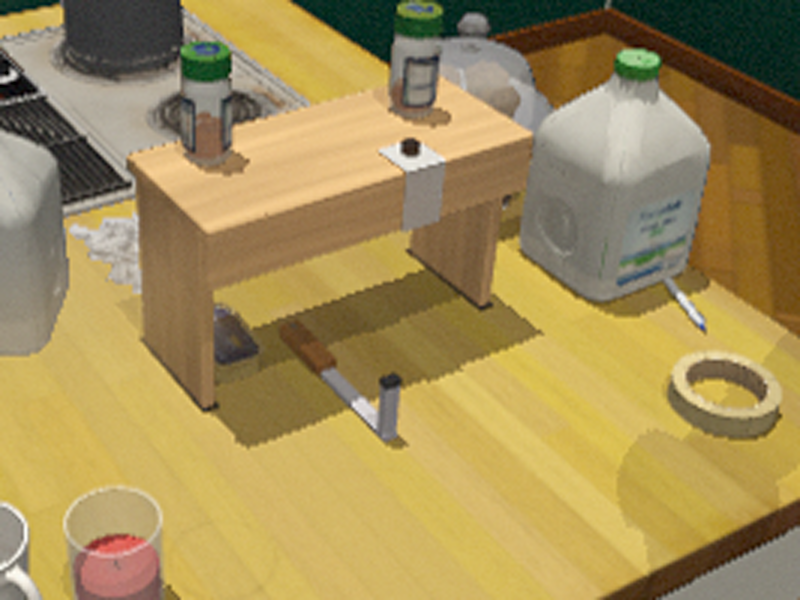

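View pics/t1.png

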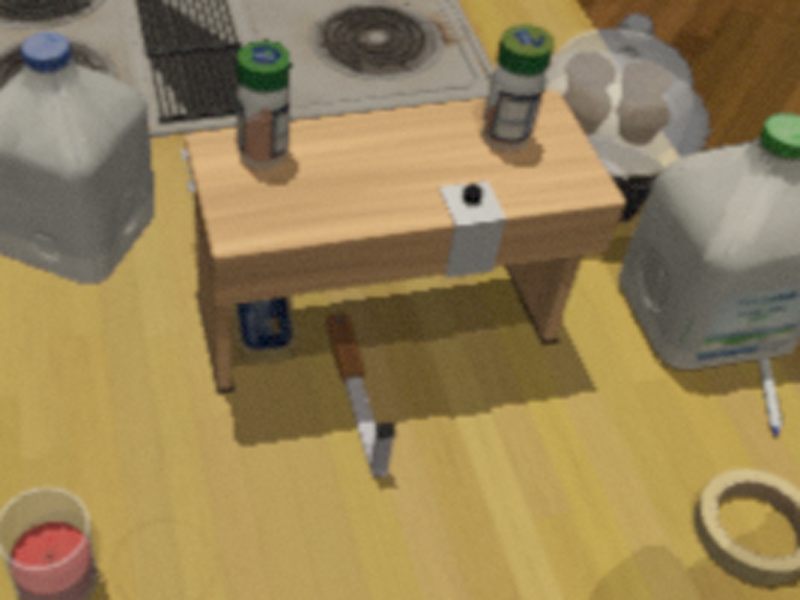

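The scene view shows the shelf with its clip at crop (421,200), and the hook with handle under the shelf and post at (390,405). The tin is left under the shelf and the candle is lower left. The top view agrees: clip at (472,240), post at (383,450). Next I fit the shelf and hook poses from corners in both views.

Run:
```python
from h import *
from scipy.optimize import least_squares
np.set_printoptions(precision=4,suppress=True)
cs=camera("scene");ct=camera("top")
S=lambda x,y:np.array([170+x*266/800,100+y/3]);T=lambda x,y:np.array([170+x*266/800,90+y/3])
# local (x,y,z) ; y left
obs=[(cs,(-.08,.18,.218),S(207,235)),(cs,(-.08,-.18,.218),S(533,133)),(cs,(.08,.18,.218),S(130,160)),(cs,(-.08,.18,0),S(210,408)),
(ct,(-.08,.18,.218),T(212,253)),(ct,(-.08,-.18,.218),T(620,205)),(ct,(.08,.18,.218),T(188,140)),(ct,(.08,-.18,.218),T(563,92)),(ct,(-.08,.18,0),T(222,390))]
clip=[(cs,(-.083,0,.154),S(421,226)),(ct,(-.083,0,.154),T(468,274))]
def W(p,l,dy=0):
    c,s=np.cos(p[2]),np.sin(p[2]);x,y=l[0],l[1]+dy
    return [p[0]+c*x-s*y,p[1]+s*x+c*y,l[2]]
res=lambda p:np.concatenate([proj(c,W(p,l))-u for c,l,u in obs]+[proj(c,W(p,l,p[3]))-u for c,l,u in clip])
r=least_squares(res,[.72,-.07,0,0]);p=r.x
print("shelf x,y,yaw, light dy",p,"res",r.fun.reshape(-1,2).round(1).tolist())
print("press",W(p,(-.021,0,.171),p[3]),"lipfront@light",W(p,(-.08,0,0),p[3]))
# hook fit
D=[]
for c in(cs,ct):
    for th,l in(("hook_top",(.088,0,.07)),("hook_handle",(-.065,0,.009)),("hook",(0,0,0))):
        q=spot_point(th,c)
        if q: D.append((c,l,np.array(q[0]["position"])*[512,384],q[0]["score"]))
D+=[(cs,(.088,0,.07),S(391,381),1),(ct,(.088,0,.07),T(384,429),1)]
res=lambda p:np.concatenate([s*(proj(c,W(p,l))-u) for c,l,u,s in D])
r=least_squares(res,[.64,-.05,np.pi],loss="soft_l1");h=r.x;print("hook",h,r.fun.reshape(-1,2).round(1).tolist())
print("top",W(h,(.088,0,.07)),"handle",W(h,(-.065,0,.009)))
```

```text
shelf x,y,yaw, light dy [ 0.7147 -0.092  -0.0104 -0.047 ] res [[-0.2, -2.9], [2.0, -0.5], [-0.8, -4.5], [0.0, 4.5], [-0.3, -0.3], [2.3, -0.9], [-0.9, -4.1], [-0.5, -1.5], [-2.1, 5.9], [0.3, -0.6], [-0.4, 0.1]]
press [np.float64(0.6932558808015739), np.float64(-0.13878185810742183), 0.171] lipfront@light [np.float64(0.6342590864208193), np.float64(-0.1381668355102977), 0]
hook [ 0.6278 -0.0423  3.171 ] [[0.9, 1.0], [0.9, 2.1], [0.3, -0.3], [-0.1, -0.0], [-2.7, 1.0], [1.7, -0.2], [-0.4, -1.6], [-0.7, -0.5]]
top [np.float64(0.5398290209917189), np.float64(-0.0448676280018099), 0.07] handle [np.float64(0.6927628112743367), np.float64(-0.040366984737532655), 0.009]
```

Call:
step_arm:
  rows:
    - {"travel": [0, 0, -2], "twist": 0.14, "grip": 6}
    - {"travel": [0, 0, -2], "twist": 0.14, "grip": 6}

```text
clock: 1.6
position: [0.2436, -0.5751, 0.2667]
tool_rot: [0.998, 0.058, -0.0, -0.001]
force: [-0.2, -0.3, 0.4]
opening: 0.0804
grasp_force: 0.0
```

Call:
step_arm:
  rows:
    - {"travel": [2, -3.6, 0], "twist": 0.09, "grip": 6}
    - {"travel": [2, -3.6, 0], "twist": 0, "grip": 6}
    - {"travel": [2, -3.6, 0], "twist": 0, "grip": 6}
    - {"travel": [2, -3.6, 0], "twist": 0, "grip": 6}
    - {"travel": [2, -3.6, 0], "twist": 0, "grip": 6}
    - {"travel": [2, -3.6, 0], "twist": 0, "grip": 6}
    - {"travel": [2, -3.6, 0], "twist": 0, "grip": 6}
    - {"travel": [2, -3.6, 0], "twist": 0, "grip": 6}
    - {"travel": [2, -3.6, 0], "twist": 0, "grip": 6}
    - {"travel": [2, -3.6, 0], "twist": 0, "grip": 6}

```text
clock: 2.6
position: [0.4299, -0.2064, 0.267]
tool_rot: [1.0, 0.015, 0.0, 0.0]
force: [0.1, 0.1, -0.5]
opening: 0.06
grasp_force: 0.0
```

```bash
cat >> h.py <<'E'
def togo(X,yaw=None):
    """tool-frame shift (cm) and twist to bring TCP to world X, tool x at yaw(deg)"""
    s=state();R=Ro.from_quat(s["tool_rot"]).as_matrix();a=np.degrees(np.arctan2(R[1,0],R[0,0]))
    print("t",round(float(s["clock"]),2),"pos",np.round(s["position"],4),"yaw",round(a,2),"q7",round(float(s["joints"][6]),2),"go cm",np.round(R.T@(np.array(X)-s["position"])*100,2),
      "twist",None if yaw is None else round(-np.radians(yaw-a),3))
E
python3 -c "
from h import *
togo([.54,-.045,.03],1.7)"
```

```text
t 2.6 pos [ 0.4299 -0.2064  0.267 ] yaw 1.75 q7 -1.23 go cm [ 11.49 -15.81  23.7 ] twist 0.001
```

Call:
step_arm:
  rows:
    - {"travel": [2.3, -3.2, 3], "twist": 0, "grip": 6}
    - {"travel": [2.3, -3.2, 3], "twist": 0, "grip": 6}
    - {"travel": [2.3, -3.2, 3], "twist": 0, "grip": 6}
    - {"travel": [2.3, -3.2, 3], "twist": 0, "grip": 6}
    - {"travel": [2.3, -3, 3], "twist": 0, "grip": 6}
    - {"travel": [0, 0, 1.7], "twist": 0, "grip": 6}
    - {"travel": [0, 0, 0], "twist": 0, "grip": 6}

```text
clock: 3.3
position: [0.538, -0.0454, 0.0973]
tool_rot: [1.0, 0.016, -0.002, -0.0]
force: [-0.5, -1.0, 0.4]
opening: 0.0602
grasp_force: 0.0
```

Run:
```python
from h import *
togo([.54,-.045,.03],1.7)
a=camera("scene");b=camera("top")
f=lambda c:cv2.resize(c["image"][150:280,220:360,::-1],(400,372),interpolation=cv2.INTER_CUBIC)
cv2.imwrite("pics/2.png",np.hstack([f(a),f(b)]))
```

```text
t 3.3 pos [ 0.538  -0.0454  0.0973] yaw 1.89 q7 -1.67 go cm [ 0.23 -0.03  6.73] twist 0.003
```

View pics/2.png

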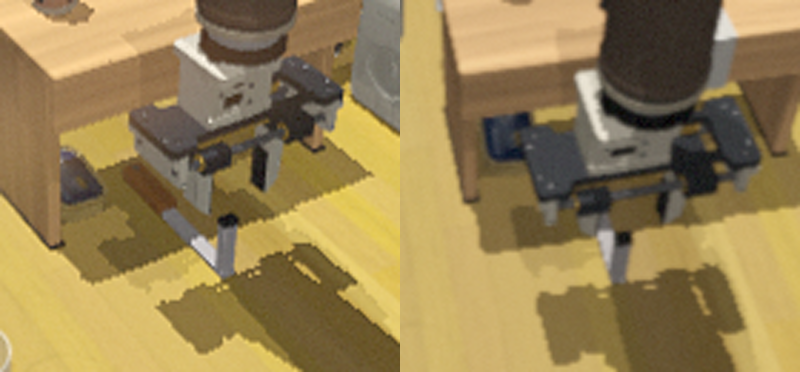

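The fingers straddle the post: its cap is at (228,218) in the left crop and (623,237) in the right, between the fingertips in both. I descend and grip.

Call:
step_arm:
  rows:
    - {"travel": [0.2, 0, 2.3], "twist": 0, "grip": 6}
    - {"travel": [0, 0, 2.3], "twist": 0, "grip": 6}
    - {"travel": [0, 0, 2.1], "twist": 0, "grip": 6}
    - {"travel": [0, 0, 0], "twist": 0, "grip": 1}
    - {"travel": [0, 0, 0], "twist": 0, "grip": 1}
    - {"travel": [0, 0, 0], "twist": 0, "grip": 1}
    - {"travel": [0, 0, 0], "twist": 0, "grip": 1}
    - {"travel": [0, 0, 0], "twist": 0, "grip": 1}

```text
clock: 4.2
position: [0.542, -0.0466, 0.0337]
tool_rot: [1.0, 0.015, 0.001, 0.0]
force: [0.2, 0.8, -0.2]
opening: 0.0246
grasp_force: 0.0
```

Call:
step_arm:
  rows:
    - {"travel": [0, 0, 0], "twist": 0, "grip": 1}
    - {"travel": [0, 0, 0], "twist": 0, "grip": 1}
    - {"travel": [0, 0, 0], "twist": 0, "grip": 1}
    - {"travel": [-1, 0, -0.2], "twist": 0, "grip": 1}
    - {"travel": [-2, 0, 0], "twist": 0, "grip": 1}
    - {"travel": [-2, 0, 0], "twist": 0, "grip": 1}
    - {"travel": [-2, 0, 0], "twist": 0, "grip": 1}
    - {"travel": [-2, 0, 0], "twist": 0, "grip": 1}
    - {"travel": [-2, 0, 0], "twist": 0, "grip": 1}
    - {"travel": [-2, 0, 0], "twist": 0, "grip": 1}

```text
clock: 5.2
position: [0.4097, -0.0505, 0.0347]
tool_rot: [1.0, 0.015, -0.0, 0.0]
force: [-0.1, 0.2, -0.7]
opening: 0.0172
grasp_force: 30.0
```

Run:
```python
from h import *
togo([.54,-.045,.03],180)
print(state()["grasp_force"],state()["opening"])
a=camera("scene");b=camera("top")
f=lambda c:cv2.resize(c["image"][150:330,170:364,::-1],(400,371),interpolation=cv2.INTER_CUBIC)
cv2.imwrite("pics/3.png",np.hstack([f(a),f(b)]))
```

```text
t 5.2 pos [ 0.4097 -0.0505  0.0347] yaw 1.76 q7 -1.71 go cm [13.04 -0.15  0.46] twist -3.111
29.99986367085512 0.0172485558746898
```

View pics/3.png

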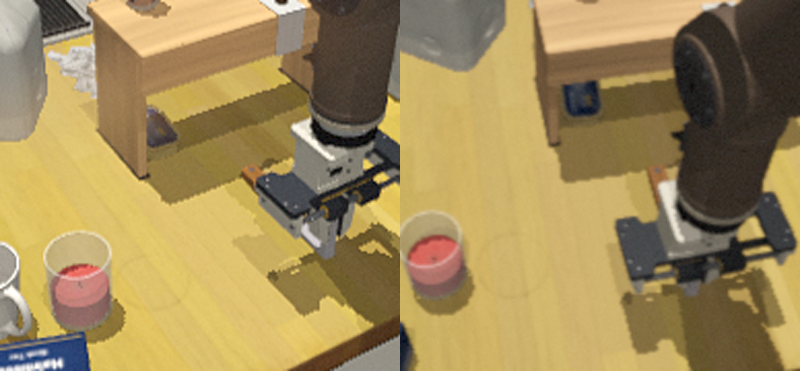

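The hook is out and held by the post, with its handle tip visible at (250,172) left and (655,180) right. Now I shift it right and turn it half round.

Call:
step_arm:
  rows:
    - {"travel": [0, 2, -0.1], "twist": 0, "grip": 1}
    - {"travel": [0, 3, 0], "twist": 0, "grip": 1}
    - {"travel": [0, 2, 0], "twist": -0.1, "grip": 1}
    - {"travel": [0, 0, 0], "twist": -0.14, "grip": 1}
    - {"travel": [0, 0, 0], "twist": -0.14, "grip": 1}
    - {"travel": [0, 0, 0], "twist": -0.14, "grip": 1}
    - {"travel": [0, 0, 0], "twist": -0.14, "grip": 1}
    - {"travel": [0, 0, 0], "twist": -0.14, "grip": 1}
    - {"travel": [0, 0, 0], "twist": -0.14, "grip": 1}
    - {"travel": [0, 0, 0], "twist": -0.14, "grip": 1}

```text
clock: 6.3
position: [0.4137, -0.1204, 0.0358]
tool_rot: [0.848, 0.53, 0.0, 0.0]
force: [0.4, -0.7, -0.4]
opening: 0.0174
grasp_force: 30.0
```

Call:
step_arm:
  rows:
    - {"travel": [0, 0, 0], "twist": -0.14, "grip": 1}
    - {"travel": [0, 0, 0], "twist": -0.14, "grip": 1}
    - {"travel": [0, 0, 0], "twist": -0.14, "grip": 1}
    - {"travel": [0, 0, 0], "twist": -0.14, "grip": 1}
    - {"travel": [0, 0, 0], "twist": -0.14, "grip": 1}
    - {"travel": [0, 0, 0], "twist": -0.14, "grip": 1}
    - {"travel": [0, 0, 0], "twist": -0.14, "grip": 1}
    - {"travel": [0, 0, 0], "twist": -0.14, "grip": 1}
    - {"travel": [0, 0, 0], "twist": -0.14, "grip": 1}
    - {"travel": [0, 0, 0], "twist": -0.14, "grip": 1}

```text
clock: 7.3
position: [0.4137, -0.1205, 0.0357]
tool_rot: [0.308, 0.952, -0.0, 0.0]
force: [0.3, -0.3, -0.9]
opening: 0.0176
grasp_force: 30.0
```

Run:
```python
from h import *
togo([.56,-.13,.034],179.5)
```

```text
t 7.3 pos [ 0.4137 -0.1205  0.0357] yaw 144.17 q7 0.42 go cm [-12.42   7.79   0.18] twist -0.617
```

Call:
step_arm:
  rows:
    - {"travel": [0, 0, 0], "twist": -0.123, "grip": 1}
    - {"travel": [0, 0, 0], "twist": -0.123, "grip": 1}
    - {"travel": [0, 0, 0], "twist": -0.123, "grip": 1}
    - {"travel": [0, 0, 0], "twist": -0.123, "grip": 1}
    - {"travel": [0, 0, 0], "twist": -0.123, "grip": 1}
    - {"travel": [-3, -0.2, 0], "twist": 0, "grip": 1}
    - {"travel": [-4, -0.3, 0], "twist": 0, "grip": 1}
    - {"travel": [-4, -0.3, 0], "twist": 0, "grip": 1}
    - {"travel": [-3, -0.2, 0], "twist": 0, "grip": 1}
    - {"travel": [-0.6, 0, 0], "twist": 0, "grip": 1}

```text
clock: 8.3
position: [0.5629, -0.1328, 0.0357]
tool_rot: [0.009, 1.0, 0.001, 0.001]
force: [-0.1, -0.5, -0.8]
opening: 0.0172
grasp_force: 30.0
```

Run:
```python
from h import *
togo([.56,-.13,.034],179.5)
a=camera("scene");b=camera("top")
f=lambda c:cv2.resize(c["image"][150:330,200:394,::-1],(400,371),interpolation=cv2.INTER_CUBIC)
cv2.imwrite("pics/4.png",np.hstack([f(a),f(b)]))
```

```text
t 8.3 pos [ 0.5629 -0.1328  0.0357] yaw 179.02 q7 1.01 go cm [0.29 0.27 0.17] twist -0.008
```

View pics/4.png

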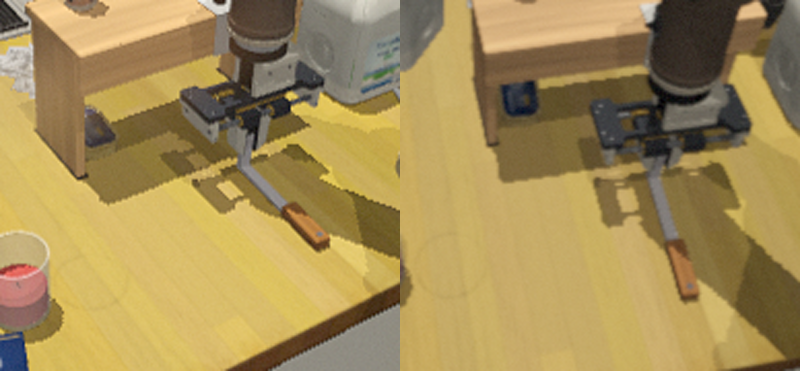

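The hook is turned with its post towards the shelf and its handle towards the robot, at (305,225) left and (683,270) right. I put it down, release it and go above the handle.

Call:
step_arm:
  rows:
    - {"travel": [0, 0, 0.2], "twist": 0, "grip": 1}
    - {"travel": [0, 0, 0], "twist": 0, "grip": 6}
    - {"travel": [0, 0, 0], "twist": 0, "grip": 6}
    - {"travel": [0, 0, 0], "twist": 0, "grip": 6}
    - {"travel": [0, 0, 0], "twist": 0, "grip": 6}
    - {"travel": [0, 0, 0], "twist": 0, "grip": 6}
    - {"travel": [0, 0, -3], "twist": 0, "grip": 6}
    - {"travel": [0, 0, -4], "twist": 0, "grip": 6}
    - {"travel": [0, 0, -3], "twist": 0, "grip": 6}
    - {"travel": [0, 0, -3], "twist": 0, "grip": 6}

```text
clock: 9.4
position: [0.5594, -0.1326, 0.1652]
tool_rot: [0.008, 1.0, -0.0, 0.0]
force: [0.3, -0.3, -0.5]
opening: 0.0595
grasp_force: 0.0
```

```bash
cat >> h.py <<'E'
def Wp(p,l,dy=0):
    c,s=np.cos(p[2]),np.sin(p[2]);x,y=l[0],l[1]+dy
    return np.array([p[0]+c*x-s*y,p[1]+s*x+c*y,l[2]+(p[3] if len(p)>3 else 0)])
def hookfit(g,names=("hook_top","hook_handle","hook")):
    from scipy.optimize import least_squares
    L=dict(hook_top=(.088,0,.07),hook_handle=(-.065,0,.009),hook=(0,0,0));D=[]
    for n in("scene","top"):
        c=camera(n)
        for th in names:
            q=spot_point(th,c)
            if q: D.append((c,L[th],np.array(q[0]["position"])*[512,384],q[0]["score"],n+th))
    r=least_squares(lambda p:np.concatenate([s*(proj(c,Wp(p,l))-u) for c,l,u,s,_ in D]),g,loss="soft_l1")
    h=r.x;print("hook",np.round(h,4));print([(d[4],round(d[3],2),(proj(d[0],Wp(h,d[1]))-d[2]).round(1).tolist()) for d in D])
    return h
E
python3 - <<'E'
from h import *
h=hookfit([.475,-.13,0])
print("top",Wp(h,(.088,0,.07)),"grip",Wp(h,(-.06,0,.009)))
g=Wp(h,(-.06,0,0));togo([g[0],g[1],.004],180+np.degrees(h[2]))
# refit shelf without panel feet
from scipy.optimize import least_squares
cs=camera("scene");ct=camera("top")
S=lambda x,y:np.array([170+x*266/800,100+y/3]);T=lambda x,y:np.array([170+x*266/800,90+y/3])
obs=[(cs,(-.08,.18,.218),S(207,235)),(cs,(-.08,-.18,.218),S(533,133)),(cs,(.08,.18,.218),S(130,160)),
(ct,(-.08,.18,.218),T(212,253)),(ct,(-.08,-.18,.218),T(620,205)),(ct,(.08,.18,.218),T(188,140)),(ct,(.08,-.18,.218),T(563,92)),
(cs,(-.08,.18,.155),S(210,290)),(ct,(-.08,.18,.155),T(218,294))]
clip=[(cs,(-.083,0,.154),S(421,226)),(ct,(-.083,0,.154),T(468,274))]
for z in(0,1):
  def res(p): 
    q=[p[0],p[1],p[2],p[4]*z]
    return np.concatenate([proj(c,Wp(q,l))-u for c,l,u in obs]+[proj(c,Wp(q,l,p[3]))-u for c,l,u in clip])
  r=least_squares(res,[.72,-.07,0,0,0],loss="soft_l1");p=r.x
  print(p.round(4),r.fun.reshape(-1,2).round(1).tolist(),"press",Wp(p[:3],(-.021,0,.171),p[3]).round(4))
E
```

```text
hook [ 0.469  -0.1263 -0.0123]
[('scenehook_top', 0.81, [-1.8, 0.6]), ('scenehook_handle', 0.81, [2.1, 3.9]), ('scenehook', 0.74, [-0.4, 0.5]), ('tophook_top', 0.92, [0.9, 0.2]), ('tophook_handle', 0.61, [-1.8, -2.6]), ('tophook', 0.77, [0.6, -1.6])]
top [ 0.55702714 -0.12735429  0.07      ] grip [ 0.40903842 -0.12552695  0.009     ]
t 9.8 pos [ 0.5587 -0.1329  0.1626] yaw 179.09 q7 1.14 go cm [14.95  0.49 15.89] twist -0.003
[ 0.7119 -0.0916 -0.0064 -0.0463  0.    ] [[0.5, -2.3], [2.4, -0.2], [-0.5, -3.9], [-0.1, 0.7], [2.6, -0.3], [-0.9, -3.3], [-0.5, -1.0], [-0.2, -0.3], [-1.6, 3.9], [0.6, -0.1], [-0.4, 0.8]] press [ 0.6906 -0.1377  0.171 ]
[ 0.7255 -0.0968 -0.0053 -0.0493 -0.0134] [[-0.1, -0.8], [0.2, 1.5], [-0.7, -2.2], [1.3, 0.3], [1.1, -0.4], [0.4, -2.8], [-1.5, -0.4], [-0.7, 0.8], [-0.3, 3.2], [-0.1, 0.9], [0.3, 0.2]] press [ 0.7042 -0.1461  0.171 ]
```

Call:
step_arm:
  rows:
    - {"travel": [3, 0, 0], "twist": 0, "grip": 6}
    - {"travel": [4, 0.1, 0], "twist": 0, "grip": 6}
    - {"travel": [4, 0.2, 0], "twist": 0, "grip": 6}
    - {"travel": [2.4, 0, 3], "twist": 0, "grip": 6}
    - {"travel": [0, 0, 3], "twist": 0, "grip": 6}
    - {"travel": [0, 0, 3], "twist": 0, "grip": 6}
    - {"travel": [0, 0, 2], "twist": 0, "grip": 6}
    - {"travel": [0, 0, 0], "twist": 0, "grip": 6}

```text
clock: 10.7
position: [0.4237, -0.1272, 0.0516]
tool_rot: [0.008, 1.0, 0.001, -0.002]
force: [-0.3, -0.2, -0.3]
opening: 0.0596
grasp_force: 0.0
```

Run:
```python
from h import *
togo([.425,-.13,.004],179.2)
a=camera("scene");b=camera("top")
f=lambda c:cv2.resize(c["image"][150:330,230:424,::-1],(400,371),interpolation=cv2.INTER_CUBIC)
cv2.imwrite("pics/5.png",np.hstack([f(a),f(b)]))
```

```text
t 10.7 pos [ 0.4237 -0.1272  0.0516] yaw 179.13 q7 0.99 go cm [-0.15 -0.28  4.76] twist -0.001
```

View pics/5.png

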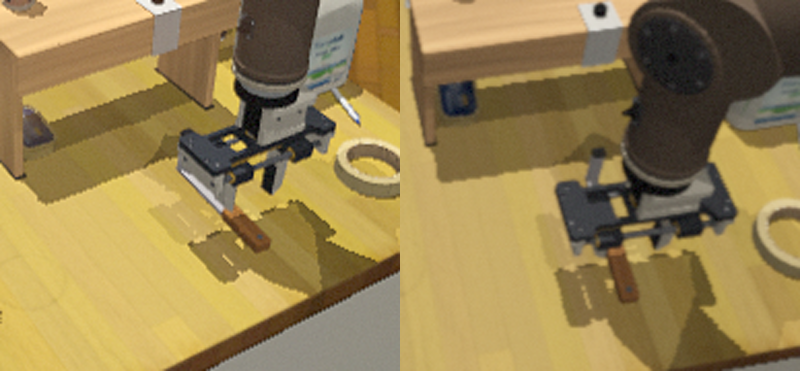

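The handle lies between the two fingers, at (248,228) left and (620,265) right. I descend and grip.

Call:
step_arm:
  rows:
    - {"travel": [-0.1, -0.1, 2], "twist": 0, "grip": 6}
    - {"travel": [0, 0, 1.5], "twist": 0, "grip": 6}
    - {"travel": [0, 0, 1.2], "twist": 0, "grip": 6}
    - {"travel": [0, 0, 0], "twist": 0, "grip": 1}
    - {"travel": [0, 0, 0], "twist": 0, "grip": 1}
    - {"travel": [0, 0, 0], "twist": 0, "grip": 1}
    - {"travel": [0, 0, 0], "twist": 0, "grip": 1}
    - {"travel": [0, 0, 0], "twist": 0, "grip": 1}
    - {"travel": [0, 0, 0], "twist": 0, "grip": 1}
    - {"travel": [0, 0, 0], "twist": 0, "grip": 1}

```text
clock: 11.8
position: [0.4268, -0.1287, 0.0072]
tool_rot: [0.008, 1.0, -0.0, 0.0]
force: [-1.0, -0.2, 7.2]
opening: 0.0236
grasp_force: 30.0
```

Call:
step_arm:
  rows:
    - {"travel": [0, 0, -0.5], "twist": 0, "grip": 1}
    - {"travel": [0, 0, -1.5], "twist": 0, "grip": 1}
    - {"travel": [0, 0, -2], "twist": 0, "grip": 1}
    - {"travel": [0, 0, -1], "twist": 0, "grip": 1}
    - {"travel": [0, 0, 0], "twist": 0, "grip": 1}

```text
clock: 12.3
position: [0.4272, -0.1289, 0.0578]
tool_rot: [0.008, 1.0, -0.0, 0.001]
force: [0.3, -0.4, -1.4]
opening: 0.0239
grasp_force: 30.0
```

Run:
```python
from h import *
togo([.425,-.13,.004],179.2)
from scipy.optimize import least_squares
a=camera("scene");b=camera("top");D=[]
for c in(a,b):
    q=spot_point("hook_top",c)[0];D.append((c,np.array(q["position"])*[512,384]));print(q["score"],D[-1][1])
r=least_squares(lambda X:np.concatenate([proj(c,X)-u for c,u in D]),[.56,-.13,.12]);print("top",r.x.round(4),r.fun.round(1))
f=lambda c:cv2.resize(c["image"][150:330,230:424,::-1],(400,371),interpolation=cv2.INTER_CUBIC)
cv2.imwrite("pics/6.png",np.hstack([f(a),f(b)]))
```

```text
t 12.3 pos [ 0.4272 -0.1289  0.0578] yaw 179.07 q7 1.0 go cm [ 0.23 -0.11  5.38] twist -0.002
0.73 [323.1744 197.6832]
0.76 [327.9872 210.3168]
top [ 0.5542 -0.1268  0.1264] [-0.6 -0.4  0.4  0.5]
```

View pics/6.png

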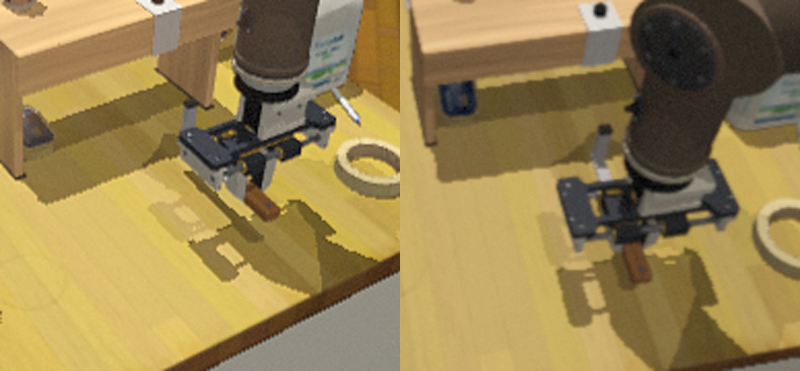

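The hook is held level by its handle, with the cap at (190,104) left and (604,128) right, triangulated to about 0.126 m high. I reach in below the lip.

Call:
step_arm:
  rows:
    - {"travel": [0, -0.4, 0], "twist": 0, "grip": 1}
    - {"travel": [-2, -0.5, 0], "twist": 0, "grip": 1}
    - {"travel": [-3, 0, 0], "twist": 0, "grip": 1}
    - {"travel": [-3, 0, 0], "twist": 0, "grip": 1}
    - {"travel": [-3, 0, 0], "twist": 0, "grip": 1}
    - {"travel": [-2.3, 0, 0], "twist": 0, "grip": 1}
    - {"travel": [-1, 0, 0], "twist": 0, "grip": 1}
    - {"travel": [0, 0, -1.5], "twist": 0, "grip": 1}
    - {"travel": [0, 0, -1.5], "twist": 0, "grip": 1}
    - {"travel": [0, 0, 0], "twist": 0, "grip": 1}

```text
clock: 13.5
position: [0.5698, -0.1398, 0.0894]
tool_rot: [0.008, 1.0, -0.0, 0.001]
force: [-0.3, -0.3, -1.5]
opening: 0.0238
grasp_force: 30.0
```

Call:
step_arm:
  rows:
    - {"travel": [0, 0, -0.5], "twist": 0, "grip": 1}
    - {"travel": [0, 0, 0], "twist": 0, "grip": 1}
    - {"travel": [0, 0, 0], "twist": 0, "grip": 1}

```text
clock: 13.8
position: [0.5689, -0.1402, 0.0917]
tool_rot: [0.008, 1.0, -0.0, -0.0]
force: [-0.5, 0.3, -1.6]
opening: 0.0239
grasp_force: 30.0
```

Call:
step_arm:
  rows:
    - {"travel": [0, 0, -0.5], "twist": 0, "grip": 1}
    - {"travel": [0, 0, 0], "twist": 0, "grip": 1}
    - {"travel": [0, 0, 0], "twist": 0, "grip": 1}

```text
clock: 14.1
position: [0.5694, -0.1398, 0.0968]
tool_rot: [0.008, 1.0, -0.0, 0.0]
force: [0.2, 0.2, -0.4]
opening: 0.0234
grasp_force: 30.0
```

Call:
step_arm:
  rows:
    - {"travel": [0, 0, -0.4], "twist": 0, "grip": 1}
    - {"travel": [0, 0, 0], "twist": 0, "grip": 1}
    - {"travel": [0, 0, 0], "twist": 0, "grip": 1}

```text
clock: 14.4
position: [0.5694, -0.1399, 0.1008]
tool_rot: [0.008, 1.0, -0.0, 0.0]
force: [0.6, -0.1, -1.0]
opening: 0.0236
grasp_force: 30.0
```

Call:
step_arm:
  rows:
    - {"travel": [0, 0, -0.3], "twist": 0, "grip": 1}
    - {"travel": [0, 0, 0], "twist": 0, "grip": 1}
    - {"travel": [0, 0, 0], "twist": 0, "grip": 1}

```text
clock: 14.7
position: [0.5694, -0.1399, 0.1038]
tool_rot: [0.008, 1.0, -0.0, 0.0]
force: [-0.1, 0.8, -1.5]
opening: 0.0234
grasp_force: 30.0
```

Call:
step_arm:
  rows:
    - {"travel": [0, 0, -0.3], "twist": 0, "grip": 1}
    - {"travel": [0, 0, 0], "twist": 0, "grip": 1}
    - {"travel": [0, 0, 0], "twist": 0, "grip": 1}

```text
clock: 15.0
position: [0.5694, -0.1399, 0.1068]
tool_rot: [0.008, 1.0, -0.0, 0.0]
force: [0.1, -0.2, -1.5]
opening: 0.0237
grasp_force: 30.0
```

Call:
step_arm:
  rows:
    - {"travel": [0, 0, -0.3], "twist": 0, "grip": 1}
    - {"travel": [0, 0, 0], "twist": 0, "grip": 1}
    - {"travel": [0, 0, 0], "twist": 0, "grip": 1}

```text
clock: 15.3
position: [0.5693, -0.1399, 0.1098]
tool_rot: [0.008, 1.0, -0.0, 0.0]
force: [0.6, -0.3, -1.6]
opening: 0.0234
grasp_force: 30.0
```

Call:
step_arm:
  rows:
    - {"travel": [0, 0, -0.3], "twist": 0, "grip": 1}
    - {"travel": [0, 0, 0], "twist": 0, "grip": 1}
    - {"travel": [0, 0, 0], "twist": 0, "grip": 1}

```text
clock: 15.6
position: [0.5694, -0.1399, 0.1128]
tool_rot: [0.008, 1.0, -0.0, 0.0]
force: [0.9, 0.3, -2.2]
opening: 0.0238
grasp_force: 30.0
```

Run:
```python
from h import *
F=[];T=[]
for i in range(8):
    c=camera("scene" if i%2 else "top")
    for n in ("rocker","hook_top"):
        q=spot_point(n,c)
        if q:print(i%2,n,q[0]["score"],np.array(q[0]["position"])*[512,384])
    s=state();F.append(s["force"]);T.append(s["torque"])
print(np.mean(F,0),np.mean(T,0))
togo([.425,-.13,.004],179.2)
```

```text
Traceback (most recent call last):
ValueError: it knows: candle, hook, hook_handle, hook_top, jar, light, press_point, shelf, tin
```

```bash
cat >> h.py <<'E'
def favg(n=8):
    F=[];T=[]
    for i in range(n):
        c=camera("scene");s=state();F.append(s["force"]);T.append(s["torque"])
    print("F",np.mean(F,0).round(2),"T",np.mean(T,0).round(3));togo([.425,-.13,.004],179.2);return c
E
python3 - <<'E'
from h import *
c=favg()
q=spot_point("hook_top",c);print([(round(r["score"],2),np.array(r["position"])*[512,384]) for r in q[:1]])
E
```

```text
F [ 0.11 -0.18 -1.83] T [ 0.103 -0.057 -0.024]
t 16.05 pos [ 0.5693 -0.1399  0.1127] yaw 179.09 q7 1.12 go cm [14.45  0.76 10.87] twist -0.002
[]
```

Call:
step_arm:
  rows:
    - {"travel": [0, 0, -0.3], "twist": 0, "grip": 1}
    - {"travel": [0, 0, 0], "twist": 0, "grip": 1}

```text
clock: 16.3
position: [0.5692, -0.1399, 0.1159]
tool_rot: [0.008, 1.0, -0.0, -0.0]
force: [-0.0, 0.9, -2.0]
opening: 0.0236
grasp_force: 30.0
```

```bash
python3 -c "
from h import *
favg()"
```

```text
F [-0.37  0.09 -2.54] T [ 0.092  0.153 -0.027]
t 16.7 pos [ 0.5692 -0.1399  0.1157] yaw 179.09 q7 1.12 go cm [14.43  0.76 11.17] twist -0.002
```

Call:
step_arm:
  rows:
    - {"travel": [0, 0, -0.3], "twist": 0, "grip": 1}
    - {"travel": [0, 0, 0], "twist": 0, "grip": 1}

```text
clock: 16.9
position: [0.5695, -0.1398, 0.1191]
tool_rot: [0.008, 1.0, -0.0, 0.0]
force: [-0.5, 0.2, -3.8]
opening: 0.0236
grasp_force: 30.0
```

```bash
python3 -c "
from h import *
favg(5)"
```

```text
F [ 0.13  0.23 -2.33] T [0.111 0.063 0.007]
t 17.15 pos [ 0.5695 -0.1399  0.1188] yaw 179.09 q7 1.12 go cm [14.47  0.76 11.48] twist -0.002
```

Call:
step_arm:
  rows:
    - {"travel": [0, 0, -0.3], "twist": 0, "grip": 1}
    - {"travel": [0, 0, 0], "twist": 0, "grip": 1}

```text
clock: 17.35
position: [0.5694, -0.1399, 0.1221]
tool_rot: [0.008, 1.0, -0.0, 0.0]
force: [-0.3, -0.2, -2.1]
opening: 0.0235
grasp_force: 30.0
```

```bash
python3 -c "
from h import *
favg(5)"
```

```text
F [ 0.04 -0.13 -2.12] T [0.139 0.004 0.001]
t 17.6 pos [ 0.5694 -0.1399  0.1218] yaw 179.09 q7 1.12 go cm [14.46  0.76 11.78] twist -0.002
```

Call:
step_arm:
  rows:
    - {"travel": [0, 0, -0.3], "twist": 0, "grip": 1}
    - {"travel": [0, 0, 0], "twist": 0, "grip": 1}

```text
clock: 17.8
position: [0.5694, -0.1399, 0.1251]
tool_rot: [0.008, 1.0, -0.0, 0.0]
force: [-0.1, 0.5, -2.2]
opening: 0.0237
grasp_force: 30.0
```

```bash
python3 -c "
from h import *
favg(5)"
```

```text
F [-0.13 -0.   -2.27] T [0.122 0.061 0.008]
t 18.05 pos [ 0.5694 -0.1399  0.1247] yaw 179.09 q7 1.13 go cm [14.46  0.76 12.07] twist -0.002
```

Call:
step_arm:
  rows:
    - {"travel": [0, 0, -0.3], "twist": 0, "grip": 1}
    - {"travel": [0, 0, 0], "twist": 0, "grip": 1}

```text
clock: 18.25
position: [0.5694, -0.1399, 0.1281]
tool_rot: [0.008, 1.0, -0.0, 0.0]
force: [0.3, 0.3, -2.7]
opening: 0.0237
grasp_force: 30.0
```

Run:
```python
from h import *
a=favg(5);b=camera("top")
for c in(a,b):print([(round(r["score"],2),np.array(r["position"])*[512,384]) for r in spot_point("hook_handle",c)[:1]], proj(c,[.551,-.14,.13]))
f=lambda c:cv2.resize(c["image"][110:290,230:424,::-1],(400,371),interpolation=cv2.INTER_CUBIC)
cv2.imwrite("pics/7.png",np.hstack([f(a),f(b)]))
```

```text
F [ 0.17 -0.05 -1.79] T [ 0.141  0.048 -0.012]
t 18.5 pos [ 0.5694 -0.1399  0.1278] yaw 179.09 q7 1.13 go cm [14.46  0.76 12.37] twist -0.002
[(0.43, array([326.8096, 195.3024]))] [327.25773287 195.4751212 ]
[(0.56, array([333.9776, 209.3952]))] [333.98630185 210.21593687]
```

View pics/7.png

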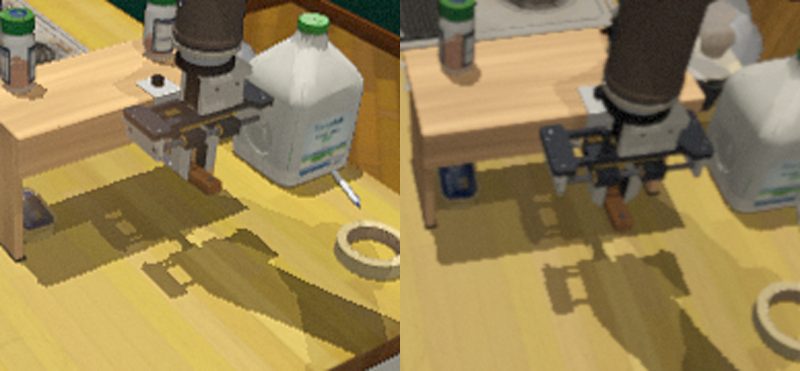

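The gripper is in front of the lip with the handle at (205,178) left and (620,210) right, but the post is hidden. The force stays near 2 N while the lift continues, so the hook is probably tilting in the grip or sitting in the wrong place. I back out and measure its tilt.

Call:
step_arm:
  rows:
    - {"travel": [0, 0, 2], "twist": 0, "grip": 1}
    - {"travel": [0, 0, 2.5], "twist": 0, "grip": 1}
    - {"travel": [0, 0, 2.5], "twist": 0, "grip": 1}
    - {"travel": [2, 0, 0], "twist": 0, "grip": 1}
    - {"travel": [4, 0, 0], "twist": 0, "grip": 1}
    - {"travel": [4, 0, 0], "twist": 0, "grip": 1}
    - {"travel": [4, 0, 0], "twist": 0, "grip": 1}
    - {"travel": [0.3, 0, 0], "twist": 0, "grip": 1}
    - {"travel": [0, 0, 0], "twist": 0, "grip": 1}

```text
clock: 19.55
position: [0.426, -0.1381, 0.0581]
tool_rot: [0.008, 1.0, -0.001, 0.0]
force: [1.0, -0.3, -0.6]
opening: 0.0238
grasp_force: 30.0
```

```bash
cat >> h.py <<'E'
def tri(th,g):
    from scipy.optimize import least_squares
    D=[];im=[]
    for n in("scene","top"):
        c=camera(n);im.append(c);q=spot_point(th,c)
        if q:D.append((c,np.array(q[0]["position"])*[512,384],q[0]["score"]))
    r=least_squares(lambda X:np.concatenate([proj(c,X)-u for c,u,_ in D]),g);print(th,r.x.round(4),r.fun.round(1),[round(d[2],2) for d in D]);return im
E
python3 - <<'E'
from h import *
favg(6)
a,b=tri("hook_top",[.56,-.13,.12])
tri("hook_handle",[.41,-.13,.06])
f=lambda c:cv2.resize(c["image"][150:330,230:424,::-1],(400,371),interpolation=cv2.INTER_CUBIC)
cv2.imwrite("pics/8.png",np.hstack([f(a),f(b)]))
E
```

```text
F [ 0.15  0.11 -0.61] T [ 0.105 -0.112 -0.005]
t 19.85 pos [ 0.4275 -0.1373  0.0578] yaw 179.1 q7 1.02 go cm [0.27 0.73 5.38] twist -0.002
hook_top [ 0.5545 -0.1334  0.1179] [ 0.8  0.5 -0.6 -0.7] [0.52, 0.87]
hook_handle [ 0.4141 -0.1471  0.0476] [ 3.7  1.8 -2.7 -2.7] [0.68, 0.65]
```

View pics/8.png

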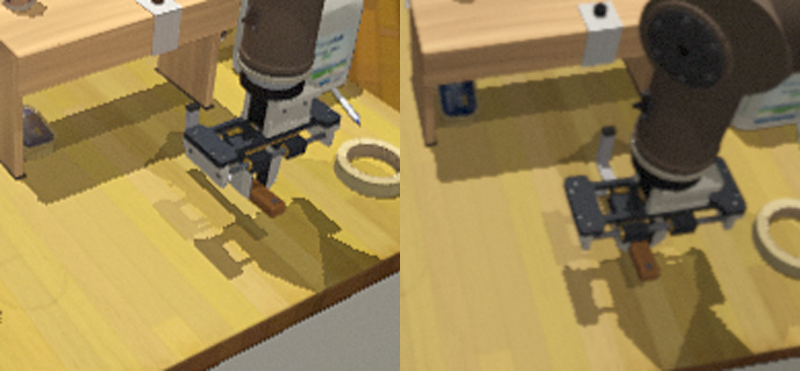

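The cap is now about 8 mm lower than before, at (193,108) left and (607,132) right. So the rocker was pressed and the grip slipped a little. I put the hook down, regrip deeper and nearer the post, and press again to be sure.

Call:
step_arm:
  rows:
    - {"travel": [0, 0, 2], "twist": 0, "grip": 1}
    - {"travel": [0, 0, 1.8], "twist": 0, "grip": 1}
    - {"travel": [0, 0, 0.8], "twist": 0, "grip": 1}
    - {"travel": [0, 0, 0], "twist": 0, "grip": 4}
    - {"travel": [0, 0, 0], "twist": 0, "grip": 4}
    - {"travel": [0, 0, 0], "twist": 0, "grip": 4}
    - {"travel": [-0.8, 0, 0], "twist": 0, "grip": 4}
    - {"travel": [0, 0, 0.6], "twist": 0, "grip": 4}
    - {"travel": [0, 0, 0.3], "twist": 0, "grip": 4}
    - {"travel": [0, 0, 0], "twist": 0, "grip": 4}

```text
clock: 21.25
position: [0.4339, -0.1377, 0.0022]
tool_rot: [0.008, 1.0, 0.0, -0.0]
force: [0.8, 0.2, 0.2]
opening: 0.04
grasp_force: 0.0
```

Call:
step_arm:
  rows:
    - {"travel": [0, 0, 0], "twist": 0, "grip": 1}
    - {"travel": [0, 0, 0], "twist": 0, "grip": 1}
    - {"travel": [0, 0, 0], "twist": 0, "grip": 1}
    - {"travel": [0, 0, 0], "twist": 0, "grip": 1}
    - {"travel": [0, 0, 0], "twist": 0, "grip": 1}
    - {"travel": [0, 0, -1], "twist": 0, "grip": 1}
    - {"travel": [0, 0, -2], "twist": 0, "grip": 1}
    - {"travel": [0, 0, -2], "twist": 0, "grip": 1}
    - {"travel": [0, 0, -0.3], "twist": 0, "grip": 1}
    - {"travel": [0, 0, 0], "twist": 0, "grip": 1}

```text
clock: 22.25
position: [0.4347, -0.1381, 0.0564]
tool_rot: [0.008, 1.0, -0.0, 0.001]
force: [-0.3, -0.7, -0.9]
opening: 0.0234
grasp_force: 30.0
```

Run:
```python
from h import *
favg(6)
tri("hook_top",[.56,-.13,.12])
```

```text
F [ 0.12  0.04 -1.28] T [ 0.104 -0.108  0.007]
t 22.55 pos [ 0.4339 -0.1376  0.0552] yaw 179.1 q7 1.02 go cm [0.9  0.75 5.12] twist -0.002
hook_top [ 0.5537 -0.1336  0.1249] [-0.7 -0.4  0.5  0.6] [0.54, 0.88]
```

Call:
step_arm:
  rows:
    - {"travel": [-2, 0, 0], "twist": 0, "grip": 1}
    - {"travel": [-3, 0, 0], "twist": 0, "grip": 1}
    - {"travel": [-3, 0, 0], "twist": 0, "grip": 1}
    - {"travel": [-3, 0, 0], "twist": 0, "grip": 1}
    - {"travel": [-2.2, 0, 0], "twist": 0, "grip": 1}
    - {"travel": [-1, 0, 0], "twist": 0, "grip": 1}
    - {"travel": [0, 0, -1.5], "twist": 0, "grip": 1}
    - {"travel": [0, 0, -1.5], "twist": 0, "grip": 1}
    - {"travel": [0, 0, -1.2], "twist": 0, "grip": 1}
    - {"travel": [0, 0, 0], "twist": 0, "grip": 1}

```text
clock: 23.75
position: [0.5769, -0.1402, 0.1004]
tool_rot: [0.008, 1.0, -0.001, 0.002]
force: [1.0, 0.3, -0.4]
opening: 0.0238
grasp_force: 30.0
```

```bash
python3 -c "
from h import *
favg(8)"
```

```text
F [ 0.09 -0.33 -1.15] T [ 0.11  -0.096  0.005]
t 24.15 pos [ 0.576  -0.14    0.0973] yaw 179.09 q7 1.1 go cm [15.11  0.76  9.34] twist -0.002
```

Call:
step_arm:
  rows:
    - {"travel": [0, 0, -0.4], "twist": 0, "grip": 1}
    - {"travel": [0, 0, 0], "twist": 0, "grip": 1}

```text
clock: 24.35
position: [0.5766, -0.1398, 0.1021]
tool_rot: [0.008, 1.0, 0.0, 0.0]
force: [-1.1, 0.6, -1.2]
opening: 0.0237
grasp_force: 30.0
```

```bash
python3 -c "
from h import *
favg(8)"
```

```text
F [ 0.1  -0.05 -1.15] T [ 0.108 -0.09   0.006]
t 24.75 pos [ 0.5763 -0.14    0.1017] yaw 179.09 q7 1.11 go cm [15.14  0.76  9.77] twist -0.002
```

Call:
step_arm:
  rows:
    - {"travel": [0, 0, -0.4], "twist": 0, "grip": 1}
    - {"travel": [0, 0, 0], "twist": 0, "grip": 1}

```text
clock: 24.95
position: [0.5766, -0.1399, 0.1063]
tool_rot: [0.008, 1.0, -0.0, 0.0]
force: [0.5, 0.0, -0.7]
opening: 0.0239
grasp_force: 30.0
```

```bash
python3 -c "
from h import *
favg(8)"
```

```text
F [ 0.36  0.29 -0.63] T [ 0.1   -0.097 -0.006]
t 25.35 pos [ 0.5763 -0.14    0.1057] yaw 179.09 q7 1.11 go cm [15.14  0.76 10.17] twist -0.002
```

Call:
step_arm:
  rows:
    - {"travel": [0, 0, -0.4], "twist": 0, "grip": 1}
    - {"travel": [0, 0, 0], "twist": 0, "grip": 1}

```text
clock: 25.55
position: [0.5766, -0.1399, 0.1103]
tool_rot: [0.008, 1.0, -0.0, 0.0]
force: [0.2, 0.7, -1.6]
opening: 0.0237
grasp_force: 30.0
```

```bash
python3 -c "
from h import *
favg(8)"
```

```text
F [-0.2  -0.19 -1.03] T [ 0.107 -0.114 -0.012]
t 25.95 pos [ 0.5763 -0.14    0.1097] yaw 179.09 q7 1.12 go cm [15.14  0.76 10.57] twist -0.002
```

Call:
step_arm:
  rows:
    - {"travel": [0, 0, -0.3], "twist": 0, "grip": 1}
    - {"travel": [0, 0, 0], "twist": 0, "grip": 1}

```text
clock: 26.15
position: [0.576, -0.14, 0.1128]
tool_rot: [0.008, 1.0, -0.0, -0.0]
force: [-0.4, 0.0, -3.5]
opening: 0.024
grasp_force: 30.0
```

```bash
python3 -c "
from h import *
favg(6)"
```

```text
F [-0.5  -0.49 -3.36] T [0.095 0.161 0.004]
t 26.45 pos [ 0.5762 -0.14    0.1126] yaw 179.09 q7 1.12 go cm [15.13  0.76 10.87] twist -0.002
```

Call:
step_arm:
  rows:
    - {"travel": [0, 0, -0.3], "twist": 0, "grip": 1}
    - {"travel": [0, 0, 0], "twist": 0, "grip": 1}

```text
clock: 26.65
position: [0.5764, -0.14, 0.1161]
tool_rot: [0.008, 1.0, -0.0, 0.0]
force: [-0.3, -0.1, -2.6]
opening: 0.0238
grasp_force: 30.0
```

```bash
python3 -c "
from h import *
favg(6)"
```

```text
F [-0.24 -0.05 -2.68] T [0.123 0.068 0.011]
t 26.95 pos [ 0.5765 -0.14    0.1158] yaw 179.09 q7 1.12 go cm [15.17  0.76 11.18] twist -0.002
```

Call:
step_arm:
  rows:
    - {"travel": [0, 0, -0.3], "twist": 0, "grip": 1}
    - {"travel": [0, 0, 0], "twist": 0, "grip": 1}

```text
clock: 27.15
position: [0.5764, -0.14, 0.1191]
tool_rot: [0.008, 1.0, -0.0, 0.0]
force: [-1.4, 0.6, -3.1]
opening: 0.0242
grasp_force: 30.0
```

```bash
python3 -c "
from h import *
favg(6)"
```

```text
F [-0.2  -0.01 -2.48] T [0.114 0.093 0.011]
t 27.45 pos [ 0.5764 -0.14    0.1188] yaw 179.09 q7 1.12 go cm [15.16  0.76 11.47] twist -0.002
```

Call:
step_arm:
  rows:
    - {"travel": [0, 0, 2], "twist": 0, "grip": 1}
    - {"travel": [-0.8, 0, 0], "twist": 0, "grip": 1}
    - {"travel": [0, 0, -1], "twist": 0, "grip": 1}
    - {"travel": [0, 0, -0.5], "twist": 0, "grip": 1}
    - {"travel": [0, 0, 0], "twist": 0, "grip": 1}

```text
clock: 27.95
position: [0.5855, -0.1398, 0.1158]
tool_rot: [0.008, 1.0, -0.0, 0.001]
force: [0.3, 0.6, -0.8]
opening: 0.0235
grasp_force: 30.0
```

```bash
python3 -c "
from h import *
favg(6)"
```

```text
F [-0.03  0.09 -0.95] T [ 0.113 -0.086  0.005]
t 28.25 pos [ 0.5841 -0.1402  0.1137] yaw 179.09 q7 1.12 go cm [15.93  0.77 10.97] twist -0.002
```

Call:
step_arm:
  rows:
    - {"travel": [0, 0, -0.3], "twist": 0, "grip": 1}
    - {"travel": [0, 0, 0], "twist": 0, "grip": 1}

```text
clock: 28.45
position: [0.5845, -0.1401, 0.1171]
tool_rot: [0.008, 1.0, 0.0, 0.0]
force: [0.0, 0.5, -1.2]
opening: 0.0236
grasp_force: 30.0
```

```bash
python3 -c "
from h import *
favg(6)"
```

```text
F [ 0.16 -0.26 -1.07] T [ 0.099 -0.102  0.008]
t 28.75 pos [ 0.5843 -0.1401  0.1166] yaw 179.09 q7 1.12 go cm [15.94  0.76 11.27] twist -0.002
```

Call:
step_arm:
  rows:
    - {"travel": [0, 0, -0.4], "twist": 0, "grip": 1}
    - {"travel": [0, 0, 0], "twist": 0, "grip": 1}

```text
clock: 28.95
position: [0.5846, -0.1401, 0.1212]
tool_rot: [0.008, 1.0, 0.0, 0.0]
force: [1.1, -0.2, -1.4]
opening: 0.0239
grasp_force: 30.0
```

```bash
python3 -c "
from h import *
favg(6)"
```

```text
F [ 1.69  0.11 -0.87] T [ 0.122 -0.345  0.022]
t 29.25 pos [ 0.5847 -0.1401  0.1209] yaw 179.09 q7 1.13 go cm [15.99  0.76 11.68] twist -0.002
```

Call:
step_arm:
  rows:
    - {"travel": [0, 0, 1], "twist": 0, "grip": 1}
    - {"travel": [0, 0, 1.5], "twist": 0, "grip": 1}
    - {"travel": [1.3, 0, 0], "twist": 0, "grip": 1}
    - {"travel": [0, 0, -1], "twist": 0, "grip": 1}
    - {"travel": [0, 0, -0.8], "twist": 0, "grip": 1}
    - {"travel": [0, 0, 0], "twist": 0, "grip": 1}

```text
clock: 29.85
position: [0.5728, -0.1397, 0.1154]
tool_rot: [0.008, 1.0, -0.0, 0.001]
force: [0.7, 0.4, 0.0]
opening: 0.0238
grasp_force: 30.0
```

```bash
python3 -c "
from h import *
favg(6)"
```

```text
F [ 0.02 -0.08 -0.86] T [ 0.102 -0.098 -0.009]
t 30.15 pos [ 0.5713 -0.1399  0.1135] yaw 179.09 q7 1.12 go cm [14.64  0.76 10.96] twist -0.002
```

Call:
step_arm:
  rows:
    - {"travel": [0, 0, -0.4], "twist": 0, "grip": 1}
    - {"travel": [0, 0, 0], "twist": 0, "grip": 1}

```text
clock: 30.35
position: [0.5714, -0.1398, 0.1181]
tool_rot: [0.008, 1.0, 0.0, 0.0]
force: [0.2, -0.4, -2.1]
opening: 0.024
grasp_force: 30.0
```

```bash
python3 -c "
from h import *
favg(6)"
```

```text
F [ 0.48  0.56 -1.37] T [ 0.115 -0.121 -0.012]
t 30.65 pos [ 0.5713 -0.14    0.1177] yaw 179.09 q7 1.12 go cm [14.65  0.76 11.37] twist -0.002
```

Call:
step_arm:
  rows:
    - {"travel": [0, 0, -0.4], "twist": 0, "grip": 1}
    - {"travel": [0, 0, 0], "twist": 0, "grip": 1}

```text
clock: 30.85
position: [0.5711, -0.1399, 0.122]
tool_rot: [0.008, 1.0, -0.0, -0.0]
force: [-1.1, 0.5, -2.0]
opening: 0.024
grasp_force: 30.0
```

```bash
python3 -c "
from h import *
favg(6)"
```

```text
F [-0.07  0.33 -2.89] T [0.142 0.128 0.02 ]
t 31.15 pos [ 0.5712 -0.14    0.1217] yaw 179.09 q7 1.13 go cm [14.64  0.76 11.77] twist -0.002
```

The stop is firm and level, and the rear edge of the paddle was felt behind it, so the rocker stands on. I retreat and lay the hook down.

Call:
step_arm:
  rows:
    - {"travel": [0, 0, 2], "twist": 0, "grip": 1}
    - {"travel": [0, 0, 2.2], "twist": 0, "grip": 1}
    - {"travel": [0, 0, 2.2], "twist": 0, "grip": 1}
    - {"travel": [2, 0, 0], "twist": 0, "grip": 1}
    - {"travel": [4, 0, 0], "twist": 0, "grip": 1}
    - {"travel": [4, 0, 0], "twist": 0, "grip": 1}
    - {"travel": [3.6, 0, 0], "twist": 0, "grip": 1}
    - {"travel": [0, 0, 2], "twist": 0, "grip": 1}
    - {"travel": [0, 0, 2], "twist": 0, "grip": 1}
    - {"travel": [0, 0, 0.5], "twist": 0, "grip": 1}

```text
clock: 32.15
position: [0.4349, -0.1379, 0.0118]
tool_rot: [0.008, 1.0, 0.0, -0.0]
force: [-1.4, -0.0, 1.9]
opening: 0.0238
grasp_force: 30.0
```

Call:
step_arm:
  rows:
    - {"travel": [0, 0, 0.2], "twist": 0, "grip": 1}
    - {"travel": [0, 0, 0], "twist": 0, "grip": 6}
    - {"travel": [0, 0, 0], "twist": 0, "grip": 6}
    - {"travel": [0, 0, 0], "twist": 0, "grip": 6}
    - {"travel": [0, 0, 0], "twist": 0, "grip": 6}
    - {"travel": [0, 0, -3], "twist": 0, "grip": 6}
    - {"travel": [0, 0, -4], "twist": 0, "grip": 6}
    - {"travel": [0, 0, -4], "twist": 0, "grip": 6}
    - {"travel": [2, 0, -4], "twist": 0, "grip": 6}
    - {"travel": [0, 0, 0], "twist": 0, "grip": 6}

```text
clock: 33.15
position: [0.4159, -0.1377, 0.1646]
tool_rot: [0.008, 1.0, -0.002, 0.002]
force: [-0.1, -0.7, -0.2]
opening: 0.06
grasp_force: 0.0
```

Run:
```python
from h import *
favg(3)
h=hookfit([.475,-.13,0])
a=camera("scene");b=camera("top")
f=lambda c:cv2.resize(c["image"][150:330,200:394,::-1],(400,371),interpolation=cv2.INTER_CUBIC)
cv2.imwrite("pics/9.png",np.hstack([f(a),f(b)]))
```

```text
F [-0.08 -0.14 -0.36] T [ 0.091 -0.16   0.007]
t 33.3 pos [ 0.4152 -0.138   0.1605] yaw 179.04 q7 1.22 go cm [-0.97  0.83 15.65] twist -0.003
hook [ 0.4685 -0.1362 -0.0436]
[('scenehook_top', 0.85, [0.8, 0.2]), ('scenehook_handle', 0.82, [-0.5, -0.6]), ('scenehook', 0.79, [-3.3, -1.1]), ('tophook_handle', 0.7, [8.7, 21.3]), ('tophook', 0.76, [-0.7, 0.1])]
```

View pics/9.png

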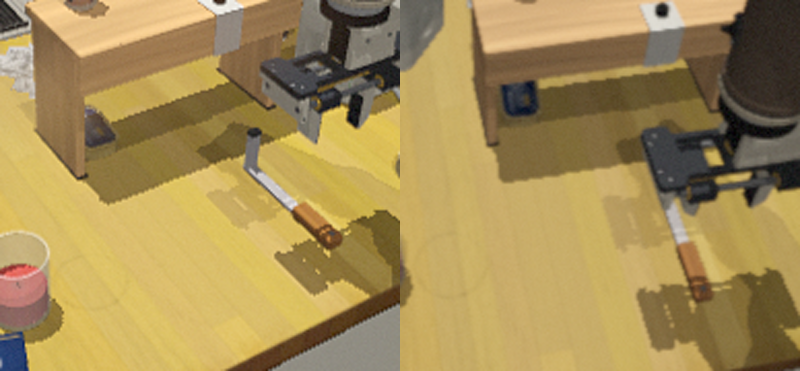

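The hook lies flat in front of the shelf with its post up at (253,150). It is released and the gripper is clear, so I hand the job in.

```bash
python3 -c "
from cell import *
print(close_job())"
```

```text
the job is handed in; nothing more can be done
None
```

I handed the job in at about 33 s of the 69 s. The hook lies flat in front of the shelf, post up and released. The rocker appears fully on, judged only by how the hook felt against it, because the cameras can't see the switch.

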